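# Short-spin on the bench microcentrifuge

## Task

Give the tubes in the white bench microcentrifuge a short spin: push its open lid down until the catch snaps and the lid stays shut by itself, then press the raised rear end of the power rocker so that it tips over to on, then press the oblong short-spin key beside the display. The spin lasts only while that key is down, so finish while still holding it down. Only push and press, in this order; never press the round key, and leave the things standing round the machine where they are.

Things in the scene. Friction and masses are not known exactly. Their poses are not given: they have to be found in the camera images.
- centrifuge: white bench microcentrifuge, fixed, 200 mm wide (y), 250 deep (x), 121 high with its lid shut. Origin: centre of its underside on the bench; x to its rear, where the lid is hinged, z up. At its front (-x) a black panel, sloping up to the rear at 0.18 rad, bears, from its left (+y): flat display, oblong key, round key, rocker.
- lid (a joint): angle of the grey lid about its rear hinge (level axis along the machine's y), rad: 0 shut, 1.2 fully open; starts half open. Stiff, sprung towards open: 2 to 4 N at the front edge, then about 10 N at 0.09, where a bead under the edge meets a sprung roller and snaps past it. Past it the lid stays shut under 0.01, on a rigid stop; let go short of it, it rises to about 0.46.
- lid_lip (a point): middle of the top of the lip on the lid's front edge, the place to push; moves with the lid. Lip 70 mm wide, sticks out 7 mm, 6 thick; this point is 5 mm behind its front edge, and with the lid shut 168 mm in front of the hinge axis, 22 mm above it (120 above the bench). The lid's outer face is flat from here to the hinge.
- lid_hinge (a point): middle of the lid's hinge axis, 112 mm behind the centrifuge's origin and 98 mm above the bench
- rocker (a joint): tilt of the black power rocker (rad): 0 off (rear end raised), 0.4 on (front end raised). Over-centre spring: it rests only near 0 or 0.4 and snaps over from 0.2 on; about 4 N on its raised end starts it.
- rocker_rear (a point): top of the rocker near its rear end, the end to press; moves with it. Rocker 39 mm long (front to rear), 24 wide, pivot 17 mm in front of this point, which is 11 mm above the panel when off, 4 when on. Bezel round it 3 mm high. Nearest key 44 mm to the left; the shut lid's edge is about 25 mm behind this point and 30 mm higher.
- bar_key (a joint): travel of the oblong short-spin key (m), into the panel, square to its slope: 0 up, 0.004 fully down; sprung, 1 N to start, 4.6 N at the bottom; it springs back when let go
- bar_key_top (a point): middle of the top of the oblong short-spin key, 30 mm wide, 18 mm front to rear, its top 10 mm above the panel, moving with it; the short-spin key is the one beside the display
- round_key (a joint): travel of the round key (m), 0 up, 0.004 down; not to be pressed
- round_key_top (a point): middle of the top of the round key, diameter 18 mm, between the oblong key and the rocker, 44 mm from each; top 10 mm above the panel
- vial_1: loose glass vial with a black cap, 28 mm across, 58 mm high, standing beside the centrifuge; origin at the centre of its underside
- vial_2: loose glass vial with a white cap, 28 mm across, 58 mm high, standing beside the centrifuge; origin at the centre of its underside
- jar_2: loose white-lidded jar, 57 mm across, 59 mm high, standing at the right of the centrifuge's panel; origin at the centre of its underside
- weigh_boats: loose nest of white weighing boats, 62 x 62 x 18 mm, at the right of the centrifuge; origin at the centre of its underside
- tin_1: loose lidded metal moisture tin, 66 mm across, 42 mm high, at the right front of the bench; origin at the centre of its underside
- timer: loose small bench timer lying flat, 64 x 64 x 18 mm, at the right front of the bench, not part of the job; origin at the centre of its underside

How it is judged:
By the outcome, as a careful person would: the job done as asked, in the order asked, and still so for the second after the job is handed in, while the arm keeps its last pose, push and grip.
It also fails if it takes over 51 s, if anything falls off the work surface, if the arm or the gripper's body presses on something with over 40 N, if the wrist force passes 120 N, or if a joint passes its speed limit or range.

## Robot

A 6-joint arm with a two-finger parallel gripper is mounted at the origin on a cart in front of the work surface, level with it; the furniture and walls round the work are solid. World frame = base frame: x ahead of the robot, y to its left, z up, the work surface at z = 0. Lengths are in mm, angles in rad, forces in N, time in s.
With the tool pointing down it reaches from about 300 to 775 mm from the base axis. Payload 14.6 kg.
Tool frame: the origin (TCP) lies midway between the tips of the shut fingers; the grasp point (between the pads) lies 19 mm behind it; z points along the fingers, y is the line along which they close (so a half turn about z gives the same grasp; the last joint's range is limited). The gripper opens to 85 mm and grips with 20 to 120 N. Pads are 22 mm wide; open, the fingers measure 114 mm over their backs; the gripper's body (76 mm by 85 mm) begins 54 mm behind the grasp point. The pads swing forward as they close: fully open they stand 13 mm farther back than shut.
Start: joints at [1.27, 0.3, 1.521, -0, 1.321, -0.067], TCP at [127.42, 535.026, 191.781] pointing down, gripper open.
Joint ranges: [-3.03, 3.03], [-0.79, 2.21], [0.23, 2.52], [-1.04, 4.18], [0, 3.07], [-2.55, 2.55]. Speed limits (rad/s): [2.22, 2.22, 2.57, 3.14, 3.14, 3.14].

## Interface

Orientations are given as a unit quaternion [w, x, y, z].
In Python, from workcell import sense, get_image, calibration, env, nets gives the robot as it stands.
- The arm moves only by the tool servo_tool, never from a script. Its argument "targets" is a list of rows, each a list of 3 entries, a list of its own where there are three numbers: the shift along the tool's x, y, z in m, then the turn, a rotation vector about the tool's x, y, z in degrees, then the finger opening in m, from 0 to 0.0854. In form: [[[tx, ty, tz], [ax, ay, az], fingers], ...]. A call has 1 to 5 rows; each row shifts and turns the commanded pose from where the row before left it, along the tool's axes as they then stand; what a row does not reach is not made up. A row lasts 1/12 s, in which the tool goes at most 41.7 mm and 7.16 degrees, less where a joint would pass 70% of its speed; a pose out of reach is approached as far as the arm can. A call is refused whole if a number of a shift passes 0.0417 or a number of a turn 7.16, either way. A call with a gripper value outside its range is refused whole. The fingers move at their own pace and stop on an object; the grip force is fixed at half the most. Time passes only in rows, so rows that do not move let the fingers close. It gives the time, the measured TCP pose, the force, the opening and the grip force at its end, in the units of the state.
- sense(): the state, without advancing time (a new reading comes with each control period).
- get_image(name): name is "side" or "top"; returns the picture (480x640x3 uint8, blue, green, red); there is no depth.
- calibration(name): a dict with "camera_matrix" (3x3 intrinsics, pixels), "R" (3x3) and "t" (3): a world point X has camera coordinates R X + t. Camera axes: x right, y down, z forward; pixel columns grow to the right and rows downward; lengths in mm; the calibration is good to about 2 mm. A picture is of the moment at which its call begins. calibration takes no time and is no camera call.
- env.sign_off(): hands the job in; it is judged then, once.
Trained networks look in the newest picture that a camera, given by its name, has taken for a name from the list of things; names that differ only in an ending like _2 or _b are one class to them, and where a whole thing is asked for, a point or a joint stands for the part that bears it (a point fixed in the world has none). Each returns a list of dicts, best first, with "score" (0 to 1); they miss things now and then, are a little off and sometimes report something else, mostly with a low value. They report only what shows in the picture. A call takes as long as a camera call.
- nets.masks_of(camera, thing): "mask" (480x640 bool, what is visible of it).
- nets.tip_of(camera, thing): "centre" ([x, y, z] in mm, in world coordinates, good to about 4 mm: a listed point, or the origin of a listed thing).
The state is a dict: "time_s": time; "joints": joint angles; "joint_vel": joint speeds; "effort": joint torques, N m; "eef_pos": TCP position; "ee_rot": TCP orientation; "ft_force": force on the tool from outside, world axes, zero at the start; "torque": the same for the moment, N m; "finger_gap": finger opening in mm; "grasp_force": force on a finger pad.
Only numpy, scipy, OpenCV 4.12 (cv2) and the standard library are available. Lean on these libraries where they do the work, as an engineer would, in place of code of your own. Each camera call takes 0.05 s, during which the arm holds its last target. There are 200 camera calls.

## Working session

There is one attempt and no reset: what is moved stays moved. The work goes in short steps, Python scripts to look and compute and a tool call to move; the robot and the scene stay as the last step left them, time stands still between calls to the robot, and variables do not carry over. Pictures are saved under pics/ and viewed, at most 10 in all, crops included, and the job is handed in when it is done.

Besides the shell and the picture viewer there is one more tool, called after "Emit:" by a JSON object that holds its "method" and its "body", one argument or row to a line. servo_tool: Moves the arm, as the interface text tells. Its arguments: {"type":"object","properties":{"targets":{"type":"array"}},"required":["targets"]}

```bash
mkdir -p pics; python3 - <<'E'
from workcell import *
import cv2,numpy as np
s=sense();print(s)
for c in("side","top"):
    cv2.imwrite(f"pics/{c}0.png",get_image(c))
    for t in("centrifuge","lid_lip","lid_hinge","rocker_rear","bar_key_top","round_key_top","vial_1","vial_2","jar_2","weigh_boats"):
        print(c,t,[(np.round(d["centre"]),round(d["score"],2)) for d in nets.tip_of(c,t)][:2])
print(sense()["time_s"])
E
```

```text
{'time_s': 0.0, 'joints': array([ 1.27041167e+00,  3.00498729e-01,  1.52156894e+00,  9.26889606e-06,
        1.32072007e+00, -6.66255148e-02]), 'joint_vel': array([-0.00028212, -0.00095618,  0.00026396, -0.00111628,  0.00075676,
        0.00146216]), 'effort': array([-8.58140611e-04, -5.43507707e+01, -3.61791337e+01, -9.40066457e-05,
        4.21457153e-03,  8.60707814e-06]), 'eef_pos': array([127.33079633, 534.76993272, 191.21132839]), 'ee_rot': array([-1.13451826e-04,  1.16614763e-01,  9.93177044e-01, -5.86689989e-04]), 'ft_force': array([-1.1503093 ,  1.18028142,  0.00689848]), 'torque': array([0.01542531, 0.02177237, 0.01542142]), 'grasp_force': 0.0, 'finger_gap': 85.35849436789559}
side centrifuge [(array([602., 269.,   4.]), 0.92)]
side lid_lip [(array([583., 266., 211.]), 0.8)]
side lid_hinge [(array([705., 300.,  96.]), 0.58)]
side rocker_rear [(array([542., 181.,  89.]), 0.55)]
side bar_key_top [(array([502., 266.,  84.]), 0.35)]
side round_key_top [(array([509., 219.,  84.]), 0.57)]
side vial_1 [(array([435., 404.,   3.]), 0.58)]
side vial_2 [(array([435., 404.,   3.]), 0.58)]
side jar_2 [(array([551.,  92.,   7.]), 0.98)]
side weigh_boats [(array([674., 124.,  -1.]), 0.52)]
top centrifuge [(array([602., 269.,  -1.]), 0.87)]
top lid_lip [(array([584., 263., 206.]), 0.93)]
top lid_hinge [(array([712., 297.,  99.]), 0.86), (array([599., 268.,   1.]), 0.7)]
top rocker_rear [(array([540., 180.,  90.]), 0.61)]
top bar_key_top [(array([500., 263.,  86.]), 0.56)]
top round_key_top [(array([516., 222.,  84.]), 0.36)]
top vial_1 [(array([438., 403.,   1.]), 0.69), (array([498., 384.,   1.]), 0.62)]
top vial_2 [(array([438., 403.,   1.]), 0.69), (array([498., 384.,   1.]), 0.62)]
top jar_2 [(array([546.,  94.,  -4.]), 0.8)]
top weigh_boats [(array([672., 124.,   2.]), 0.88)]
1.1
```

View pics/side0.png

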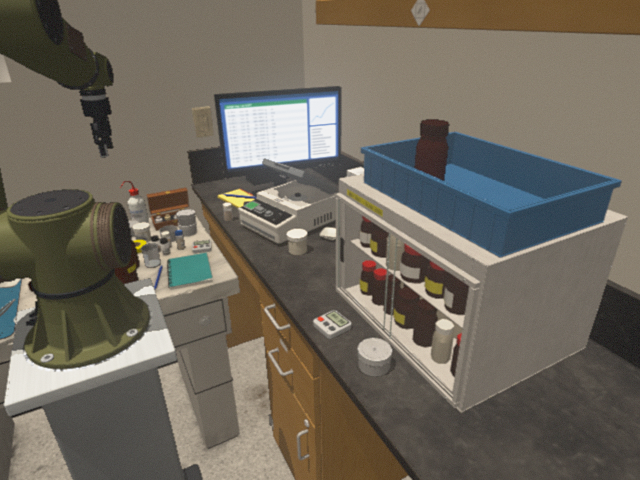

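View pics/top0.png

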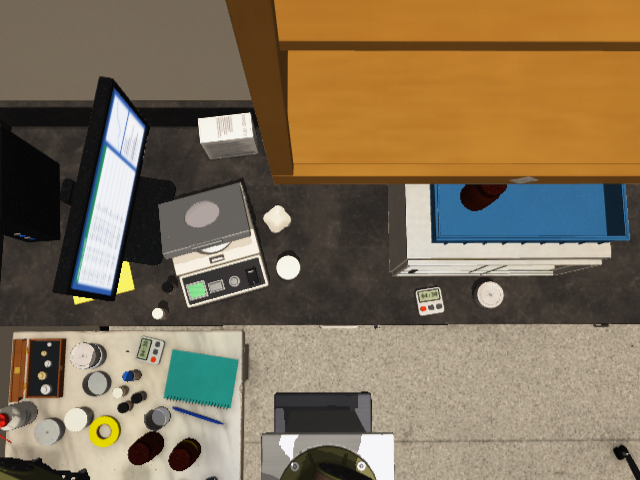

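```bash
cat > fit.py <<'E'
from workcell import *
import cv2,numpy as np
from scipy.optimize import least_squares
c,s=np.cos(.18),np.sin(.18)
def model(p):
    x,y,a,kx,ky,kz,th=p
    R=np.array([[np.cos(a),-np.sin(a),0],[np.sin(a),np.cos(a),0],[0,0,1]])
    k=np.array([kx,ky,kz]); n=np.array([-s,0,c]); u=np.array([c,0,s])
    r=np.hypot(168,22); b=np.arctan2(22,168)+th
    L=dict(centrifuge=[0,0,0],lid_hinge=[112,0,98],lid_lip=[112-r*np.cos(b),0,98+r*np.sin(b)],
      bar_key_top=k,round_key_top=k+[0,-44,0],rocker_rear=k+[0,-88,0]+n*1+u*17)
    return {t:R@np.array(v)+[x,y,0] for t,v in L.items()}
if __name__=="__main__":
    obs=[]
    for cam in("side","top"):
        for i in range(2):
            im=get_image(cam)
            for t in model(np.zeros(7)):
                d=nets.tip_of(cam,t)
                if d: obs.append((t,np.array(d[0]["centre"])))
    f=lambda p:np.concatenate([model(p)[t]-o for t,o in obs])
    r=least_squares(f,[602,269,.26,-98,22,85,.57],loss="soft_l1",f_scale=4,x_scale=[10,10,.1,10,10,10,.1])
    np.save("p.npy",r.x);print(np.round(r.x,3))
    m=model(r.x)
    for t,o in obs: print(t,np.round(m[t]),np.round(o-m[t],1))
    out=[]
    for cam,(u0,v0,w,h) in dict(side=(200,140,160,120),top=(140,160,160,160)).items():
        K=calibration(cam);im=get_image(cam)[v0:v0+h,u0:u0+w]
        S=4 if cam=="side" else 3.7
        im=cv2.resize(im,None,fx=S,fy=S,interpolation=cv2.INTER_CUBIC)
        for t,X in m.items():
            q=K["camera_matrix"]@(np.array(K["R"])@X+np.ravel(K["t"]));q=q[:2]/q[2]
            q=tuple(int(v) for v in ((q-[u0,v0]+.5)*S))
            cv2.drawMarker(im,q,(0,0,255),cv2.MARKER_CROSS,14,1)
        cv2.imwrite(f"pics/{cam}1.png",im)
    print(sense()["time_s"])
E
python3 fit.py
```

```text
[ 6.00699e+02  2.68329e+02  2.63000e-01 -9.80170e+01  2.00530e+01
  8.54490e+01  5.81000e-01]
centrifuge [601. 268.   0.] [0.  1.  1.6]
lid_hinge [709. 297.  98.] [-1.5 -1.8  2.1]
lid_lip [585. 264. 209.] [-4.   0.   3.4]
bar_key_top [501. 262.  85.] [-3.1  3.9  1.7]
round_key_top [512. 220.  85.] [ 1.8  2.  -2.3]
rocker_rear [540. 182.  89.] [ 2.2 -1.2 -2.8]
centrifuge [601. 268.   0.] [ 3.4 -1.6  0.2]
lid_hinge [709. 297.  98.] [-0.3 -1.2 -2.2]
lid_lip [585. 264. 209.] [-3.6 -0.4  2.2]
bar_key_top [501. 262.  85.] [-1.3  5.9  1.1]
round_key_top [512. 220.  85.] [ 1.  -1.7 -1.3]
rocker_rear [540. 182.  89.] [ 0.7 -0.  -2.4]
centrifuge [601. 268.   0.] [ 0.6 -0.4  1.9]
lid_hinge [709. 297.  98.] [ 0.5  2.4 -2.9]
lid_lip [585. 264. 209.] [ 0.2 -0.5  1.4]
bar_key_top [501. 262.  85.] [ 0.7 -0.6  3.1]
round_key_top [512. 220.  85.] [0.2 0.  1.2]
rocker_rear [540. 182.  89.] [ 0.3  0.4 -0.4]
centrifuge [601. 268.   0.] [ 1.2  3.9 -0.4]
lid_hinge [709. 297.  98.] [2.  0.2 1.2]
lid_lip [585. 264. 209.] [ 0.6 -0.5 -1.6]
bar_key_top [501. 262.  85.] [ 0.7 -2.2  4.4]
round_key_top [512. 220.  85.] [-1.7 -3.  -0.4]
rocker_rear [540. 182.  89.] [-1.8 -0.7 -0.6]
2.6
```

View pics/side1.png

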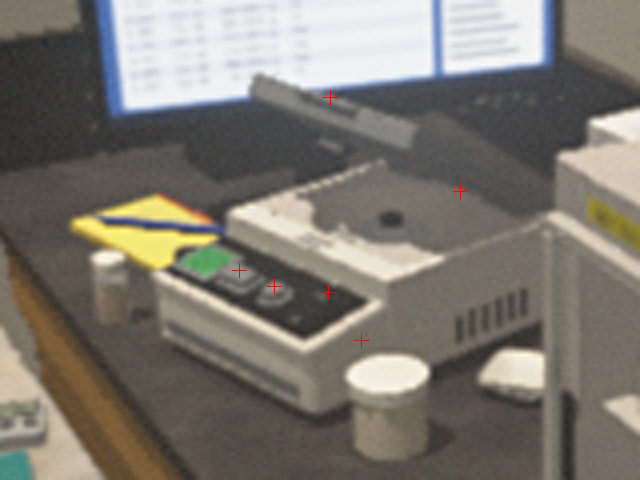

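View pics/top1.png

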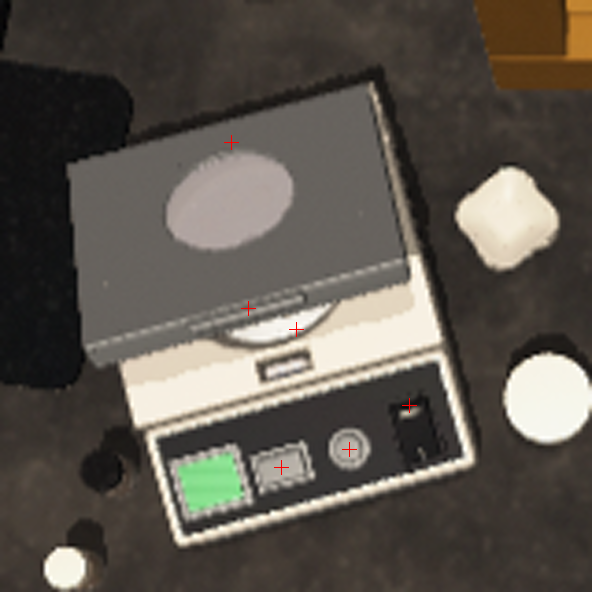

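Emit:
{"method": "servo_tool", "body": {
  "targets": [
    [[0, 0, -0.02], [0, 0, -7.1], 0],
    [[0, 0, -0.02], [0, 0, -7.1], 0],
    [[0, 0, -0.02], [0, 0, -7.1], 0],
    [[0, 0, -0.01], [0, 0, -7.1], 0],
    [[0, 0, 0], [0, 0, 0], 0]
  ]
}}

```text
time_s: 3.02
eef_pos: [127.6, 535.7, 264.2]
ee_rot: [0.001, -0.134, 0.991, 0.002]
ft_force: [0.3, 0.3, 0.1]
finger_gap: 25.7
grasp_force: 0.0
```

```bash
cat > to.py <<'E'
import sys,numpy as np
from workcell import sense
from scipy.spatial.transform import Rotation as Ro
from fit import model
p=np.load("p.npy")
def go(T):
    s=sense();R=Ro.from_quat(s["ee_rot"],scalar_first=True)
    a=p[2]+np.pi
    D=Ro.from_matrix(np.array([[np.cos(a),np.sin(a),0],[np.sin(a),-np.cos(a),0],[0,0,-1]]))
    print("t",round(s["time_s"],2),"tcp",np.round(s["eef_pos"],1),"F",np.round(s["ft_force"],1),
      "shift mm",np.round(R.inv().apply(np.array(T)-s["eef_pos"]),1),"turn",np.round((R.inv()*D).as_rotvec(degrees=True),1))
if __name__=="__main__": go([float(v) for v in sys.argv[1:4]])
E
python3 to.py 589 265 235
```

```text
t 3.02 tcp [127.6 535.7 264.2] F [0.3 0.3 0.1] shift mm [-373.2 -383.3   28.7] turn [0.2 0.1 0.3]
```

Emit:
{"method": "servo_tool", "body": {
  "targets": [
    [[-0.027, -0.028, 0], [0, 0, 0], 0],
    [[-0.027, -0.028, 0], [0, 0, 0], 0],
    [[-0.027, -0.028, 0], [0, 0, 0], 0],
    [[-0.027, -0.028, 0], [0, 0, 0], 0],
    [[-0.027, -0.028, 0], [0, 0, 0], 0]
  ]
}}

```text
time_s: 3.43
eef_pos: [295.2, 433.4, 260.8]
ee_rot: [-0.0, -0.128, 0.992, -0.0]
ft_force: [0.2, 1.3, 0.1]
finger_gap: 0.3
grasp_force: 0.0
```

Emit:
{"method": "servo_tool", "body": {
  "targets": [
    [[-0.027, -0.028, 0], [0, 0, 0], 0],
    [[-0.027, -0.028, 0], [0, 0, 0], 0],
    [[-0.027, -0.028, 0], [0, 0, 0], 0],
    [[-0.027, -0.028, 0], [0, 0, 0], 0],
    [[-0.02, -0.02, 0], [0, 0, 0], 0]
  ]
}}

```text
time_s: 3.85
eef_pos: [453.9, 338.3, 260.6]
ee_rot: [-0.0, -0.127, 0.992, -0.0]
ft_force: [-0.5, 0.9, -0.3]
finger_gap: 0.0
grasp_force: 0.0
```

```bash
python3 to.py 589 265 235
```

```text
t 3.85 tcp [453.9 338.3 260.6] F [-0.5  0.9 -0.3] shift mm [-112.2 -105.    25.6] turn [-0.  -0.1 -0.4]
```

Emit:
{"method": "servo_tool", "body": {
  "targets": [
    [[-0.027, -0.026, 0], [0, 0, 0], 0],
    [[-0.027, -0.026, 0], [0, 0, 0], 0],
    [[-0.027, -0.026, 0.005], [0, 0, 0], 0],
    [[-0.026, -0.022, 0.01], [0, 0, -0.4], 0],
    [[0, 0, 0.01], [0, 0, 0], 0]
  ]
}}

```text
time_s: 4.27
eef_pos: [584.8, 267.9, 234.1]
ee_rot: [-0.001, -0.13, 0.992, -0.001]
ft_force: [0.3, 0.3, -0.3]
finger_gap: -0.3
grasp_force: 0.0
```

```bash
python3 to.py 589 265 220
```

```text
t 4.27 tcp [584.8 267.9 234.1] F [ 0.3  0.3 -0.3] shift mm [-3.3 -3.9 14. ] turn [-0.1 -0.1 -0.2]
```

Emit:
{"method": "servo_tool", "body": {
  "targets": [
    [[-0.003, -0.004, 0.012], [0, 0, 0], 0],
    [[0.0, 0, 0.01], [0, 0, 0], 0],
    [[0.006, 0, 0.009], [0, 0, 0], 0],
    [[0.007, 0, 0.01], [0, 0, 0], 0],
    [[0.006, 0, 0.01], [0, 0, 0], 0]
  ]
}}

```text
time_s: 4.68
eef_pos: [565.4, 264.1, 184.8]
ee_rot: [-0.0, -0.134, 0.991, 0.0]
ft_force: [0.6, -0.3, 0.7]
finger_gap: -0.2
grasp_force: 0.0
```

```bash
python3 to.py 570 260 180;python3 - <<'E'
from workcell import *
import cv2
a=get_image("side")[100:260,180:380];cv2.imwrite("pics/s2.png",cv2.resize(a,None,fx=3,fy=3))
E
```

```text
t 4.68 tcp [565.4 264.1 184.8] F [ 0.6 -0.3  0.7] shift mm [-3.4 -5.1  4.8] turn [ 0.  -0.   0.3]
```

View pics/s2.png

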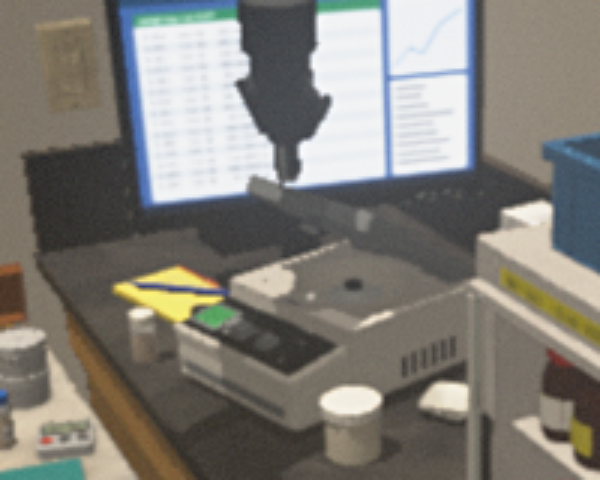

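Emit:
{"method": "servo_tool", "body": {
  "targets": [
    [[-0.005, -0.005, 0.003], [0, 0, 0], 0],
    [[0.002, 0, 0.006], [0, 0, 0], 0],
    [[0.003, 0, 0.006], [0, 0, 0], 0],
    [[0.003, 0, 0.006], [0, 0, 0], 0],
    [[0.003, 0, 0.006], [0, 0, 0], 0]
  ]
}}

```text
time_s: 5.15
eef_pos: [562.0, 256.9, 158.1]
ee_rot: [-0.0, -0.134, 0.991, -0.0]
ft_force: [0.4, -0.1, -0.3]
finger_gap: 0.2
grasp_force: 0.0
```

```bash
python3 to.py 559 256 150
```

```text
t 5.15 tcp [562.  256.9 158.1] F [ 0.4 -0.1 -0.3] shift mm [ 3.1 -0.1  8.1] turn [-0.  -0.   0.3]
```

```bash
python3 - <<'E'
from workcell import *
import cv2,numpy as np
a=get_image("side")[130:250,210:370];b=get_image("top")[150:310,140:300]
cv2.imwrite("pics/s3.png",np.hstack([cv2.resize(a,(400,300)),cv2.resize(b,(400,400))[:300]]))
for c in("side","top"):print([(d["centre"],d["score"]) for d in nets.tip_of(c,"lid_lip")])
print(sense()["ft_force"])
E
```

```text
[([582.8, 264.2, 210.4], 0.61), ([670.3, 125.2, -1.2], 0.2)]
[]
[ 0.58776699 -0.12496886  0.75615393]
```

View pics/s3.png

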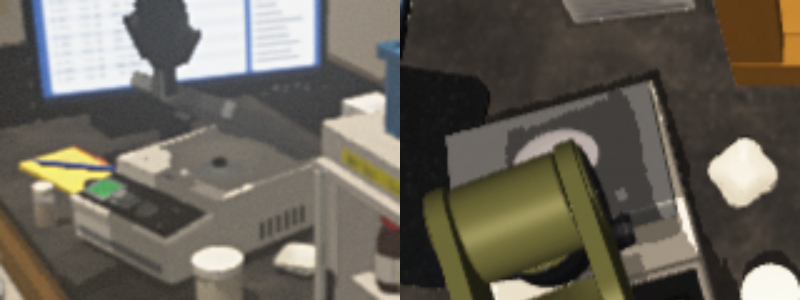

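Emit:
{"method": "servo_tool", "body": {
  "targets": [
    [[0.006, 0, -0.02], [0, 0, 0], 0],
    [[0, 0, -0.03], [0, 0, 0], 0],
    [[0, 0, -0.03], [0, 0, 0], 0],
    [[-0.018, 0, 0], [0, 0, 0], 0],
    [[-0.018, 0, 0], [0, 0, 0], 0]
  ]
}}

```text
time_s: 5.77
eef_pos: [592.2, 265.4, 242.3]
ee_rot: [0.003, -0.134, 0.991, 0.001]
ft_force: [0.3, -0.4, -0.6]
finger_gap: 0.2
grasp_force: 0.0
```

```bash
python3 - <<'E'
from workcell import *
from to import go
import numpy as np
go([592,266,214])
get_image("side")
print([(d["centre"],d["score"]) for d in nets.tip_of("side","lid_lip")])
E
```

```text
t 5.77 tcp [592.2 265.4 242.3] F [ 0.3 -0.4 -0.6] shift mm [ 0.2  0.6 28.3] turn [0.  0.3 0.3]
[([582.6, 264.9, 210.6], 0.68), ([511.3, 217.9, 82.6], 0.46)]
```

Emit:
{"method": "servo_tool", "body": {
  "targets": [
    [[0, 0, 0.015], [0, 0, 0], 0],
    [[0, 0, 0.01], [0, 0, 0], 0],
    [[0, 0, 0.005], [0, 0, 0], 0],
    [[0, 0, 0.004], [0, 0, 0], 0],
    [[0, 0, 0.004], [0, 0, 0], 0]
  ]
}}

```text
time_s: 6.28
eef_pos: [591.1, 265.0, 200.9]
ee_rot: [0.0, -0.134, 0.991, 0.0]
ft_force: [-0.9, -0.6, 0.2]
finger_gap: 0.2
grasp_force: 0.0
```

```bash
python3 - <<'E'
from workcell import *
from to import go
import numpy as np
go([592,266,214])
get_image("side")
print([(d["centre"],d["score"]) for d in nets.tip_of("side","lid_lip")])
E
```

```text
t 6.28 tcp [591.1 265.  200.9] F [-0.9 -0.6  0.2] shift mm [ -1.1   0.7 -13.1] turn [0.  0.  0.3]
[([583.0, 265.1, 206.8], 0.93), ([477.9, -398.3, 2.0], 0.68)]
```

Emit:
{"method": "servo_tool", "body": {
  "targets": [
    [[0, 0, 0.003], [0, 0, 0], 0],
    [[0, 0, 0.003], [0, 0, 0], 0],
    [[0.001, 0, 0.003], [0, 0, 0], 0]
  ]
}}

```text
time_s: 6.63
eef_pos: [590.4, 264.7, 191.7]
ee_rot: [0.0, -0.134, 0.991, 0.0]
ft_force: [-0.5, -0.1, -0.6]
finger_gap: -0.1
grasp_force: 0.0
```

```bash
python3 - <<'E'
from workcell import *
from to import go
import numpy as np, cv2
go([592,266,214])
a=get_image("side")[130:190,240:320];cv2.imwrite("pics/s4.png",cv2.resize(a,None,fx=8,fy=8,interpolation=2))
print([(d["centre"],d["score"]) for d in nets.tip_of("side","lid_lip")])
E
```

```text
t 6.63 tcp [590.4 264.7 191.7] F [-0.5 -0.1 -0.6] shift mm [ -1.9   0.8 -22.3] turn [0.  0.  0.3]
[([579.8, 265.1, 210.4], 0.61)]
```

View pics/s4.png

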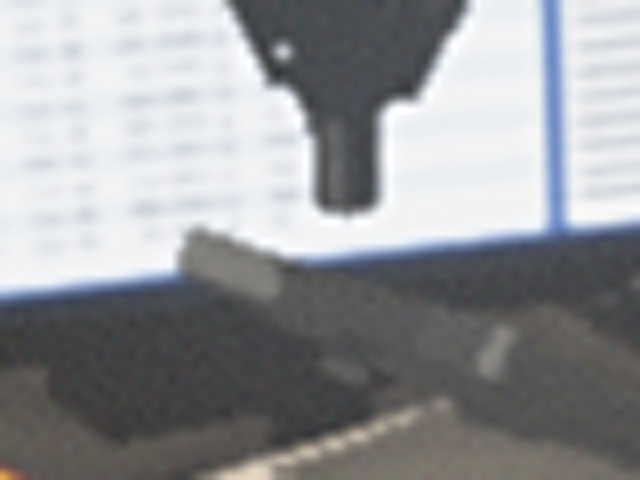

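```bash
python3 - <<'E'
from workcell import *
import numpy as np
from fit import model
p=np.load("p.npy");m=model(p);s=sense()
K=calibration("side")
def pr(X):
    q=np.array(K["camera_matrix"])@(np.array(K["R"])@X+np.ravel(K["t"]));return np.round(q[:2]/q[2],1),round(q[2])
print("tcp",pr(s["eef_pos"]),"lip",pr(m["lid_lip"]))
for dz in(20,30,40,50):print(dz,pr(s["eef_pos"]+[0,0,dz]))
print(np.ravel(-np.array(K["R"]).T@np.ravel(K["t"])))
R=np.array([[np.cos(p[2]),-np.sin(p[2]),0],[np.sin(p[2]),np.cos(p[2]),0],[0,0,1]])
for th in(.4,.46,.5,.55,.58,.62,.7):
  b=np.arctan2(22,168)+th; o=[]
  for y in(100,0,-100): o.append(pr(R@np.array([112-173*np.cos(b),y,98+173*np.sin(b)])+[p[0],p[1],0])[0])
  print(th,*o)
E
```

```text
tcp (array([284., 169.]), 1342) lip (array([282.2, 163.8]), 1331)
20 (array([283.6, 162.7]), 1333)
30 (array([283.5, 159.5]), 1328)
40 (array([283.3, 156.3]), 1324)
50 (array([283.1, 153. ]), 1319)
[  93.78750173 -929.42771874  617.21024023]
0.4 [257.7 165.5] [277.2 172.8] [298.7 180.7]
0.46 [258.9 162.5] [278.5 169.5] [300.1 177.4]
0.5 [259.8 160.5] [279.4 167.4] [301.1 175.1]
0.55 [261. 158.] [280.7 164.9] [302.4 172.4]
0.58 [261.7 156.5] [281.4 163.3] [303.2 170.8]
0.62 [262.8 154.7] [282.6 161.3] [304.3 168.7]
0.7 [265.1 151. ] [284.9 157.5] [306.8 164.7]
```

```bash
python3 - <<'E'
from workcell import *
import numpy as np,cv2
K=calibration("side")
def pr(X):
    q=np.array(K["camera_matrix"])@(np.array(K["R"])@X+np.ravel(K["t"]));return np.round(q[:2]/q[2],1)
for z in(192,205,232):print(z,pr(np.array([127.4,535,z])))
a=cv2.imread("pics/side0.png")[60:180,60:150]
a=cv2.resize(a,None,fx=5,fy=5,interpolation=2);
q=(pr(np.array([127.4,535,192]))-[60,60]+.5)*5
cv2.drawMarker(a,tuple(int(v) for v in q),(0,0,255),0,14,1);cv2.imwrite("pics/s5.png",a)
s=sense();print(s["joints"],s["eef_pos"],s["ft_force"])
E
```

```text
192 [111.2 169. ]
205 [110.2 165. ]
232 [108.2 156.5]
[ 3.64998143e-01  5.20719865e-01  1.21467833e+00 -1.67108801e-05
  1.40704962e+00 -1.47472352e+00] [589.95951613 264.611347   191.20282469] [0.1995653  0.01350854 0.58709149]
```

View pics/s5.png

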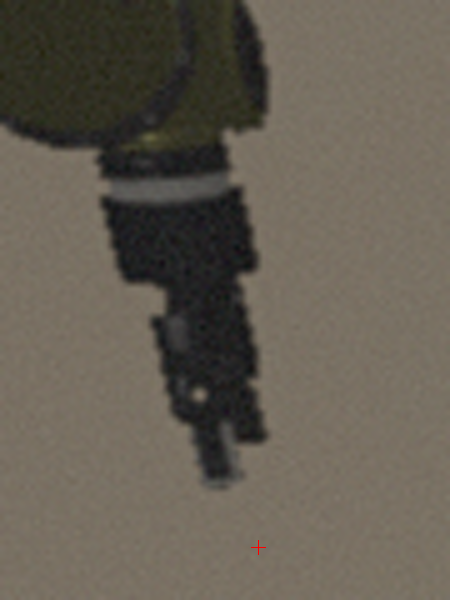

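The gripper tip shows about 40 mm higher than the reported TCP, both now and in the starting picture. That also explains why the lid gave no contact. I'll go on down by touch.

Emit:
{"method": "servo_tool", "body": {
  "targets": [
    [[-0.002, 0, 0.006], [0, 0, 0], 0],
    [[0, 0, 0.006], [0, 0, 0], 0],
    [[0, 0, 0.004], [0, 0, 0], 0],
    [[0, 0, 0.003], [0, 0, 0], 0],
    [[0, 0, 0.002], [0, 0, 0], 0]
  ]
}}

```text
time_s: 7.15
eef_pos: [592.1, 265.1, 170.1]
ee_rot: [-0.0, -0.134, 0.991, -0.0]
ft_force: [-0.1, 0.5, 3.2]
finger_gap: 0.2
grasp_force: 1.1
```

Emit:
{"method": "servo_tool", "body": {
  "targets": [
    [[0.003, 0, 0.005], [0, 0, 0], 0],
    [[0.004, 0, 0.006], [0, 0, 0], 0],
    [[0.004, 0, 0.006], [0, 0, 0], 0],
    [[0.003, 0, 0.006], [0, 0, 0], 0],
    [[0.003, 0, 0.006], [0, 0, 0], 0]
  ]
}}

```text
time_s: 7.57
eef_pos: [575.1, 260.5, 141.4]
ee_rot: [-0.0, -0.134, 0.991, -0.0]
ft_force: [-3.7, -0.4, 5.3]
finger_gap: 0.2
grasp_force: 2.7
```

Emit:
{"method": "servo_tool", "body": {
  "targets": [
    [[0.003, 0, 0.006], [0, 0, 0], 0],
    [[0.003, 0, 0.006], [0, 0, 0], 0],
    [[0.003, 0, 0.006], [0, 0, 0], 0],
    [[0.002, 0, 0.006], [0, 0, 0], 0],
    [[0.002, 0, 0.006], [0, 0, 0], 0]
  ]
}}

```text
time_s: 7.98
eef_pos: [562.9, 257.2, 111.2]
ee_rot: [-0.0, -0.134, 0.991, -0.0]
ft_force: [-3.0, -1.1, 4.6]
finger_gap: 0.1
grasp_force: 2.2
```

```bash
python3 to.py 546 253 80
```

```text
t 7.98 tcp [562.9 257.2 111.2] F [-3.  -1.1  4.6] shift mm [17.3  0.5 31.2] turn [-0.  -0.   0.3]
```

Emit:
{"method": "servo_tool", "body": {
  "targets": [
    [[0.003, 0, 0.005], [0, 0, 0], 0],
    [[0.003, 0, 0.005], [0, 0, 0], 0],
    [[0.002, 0, 0.005], [0, 0, 0], 0],
    [[0.001, 0, 0.005], [0, 0, 0], 0],
    [[0.001, 0, 0.004], [0, 0, 0], 0]
  ]
}}

```text
time_s: 8.4
eef_pos: [554.0, 254.7, 88.3]
ee_rot: [0.001, -0.134, 0.991, 0.0]
ft_force: [1.2, 0.1, 7.0]
finger_gap: -0.5
grasp_force: 3.2
```

Emit:
{"method": "servo_tool", "body": {
  "targets": [
    [[0.001, 0, 0.003], [0, 0, 0], 0],
    [[0, 0, 0.003], [0, 0, 0], 0],
    [[0, 0, 0], [0, 0, 0], 0]
  ]
}}

```text
time_s: 8.65
eef_pos: [552.5, 254.3, 81.6]
ee_rot: [-0.0, -0.134, 0.991, -0.0]
ft_force: [0.7, 0.4, 2.8]
finger_gap: 0.1
grasp_force: 0.8
```

Emit:
{"method": "servo_tool", "body": {
  "targets": [
    [[0, 0, 0.0015], [0, 0, 0], 0],
    [[0, 0, 0.0015], [0, 0, 0], 0],
    [[0, 0, 0], [0, 0, 0], 0]
  ]
}}

```text
time_s: 8.9
eef_pos: [552.7, 254.3, 81.1]
ee_rot: [0.0, -0.134, 0.991, 0.0]
ft_force: [-12.2, -5.0, 27.3]
finger_gap: -0.1
grasp_force: 13.8
```

Emit:
{"method": "servo_tool", "body": {
  "targets": [
    [[0, 0, -0.01], [0, 0, 0], 0],
    [[0, 0, -0.03], [0, 0, 0], 0],
    [[0.008, 0.02, 0], [0, 0, 0.3], 0],
    [[0, 0.03, 0], [0, 0, 0], 0],
    [[0, 0.015, 0], [0, 0, 0], 0]
  ]
}}

```text
time_s: 9.32
eef_pos: [526.8, 316.8, 118.7]
ee_rot: [-0.0, -0.132, 0.991, 0.0]
ft_force: [-0.3, 0.1, 0.1]
finger_gap: 0.4
grasp_force: 0.0
```

```bash
python3 - <<'E'
from workcell import *
from to import go
from fit import model
import numpy as np, cv2
m=model(np.load("p.npy"))
go(m["rocker_rear"]+[-3,-1,-40])
a=get_image("side")[130:250,210:370];cv2.imwrite("pics/s6.png",cv2.resize(a,None,fx=5,fy=5,interpolation=2))
for t in("lid_lip","rocker_rear","round_key_top","bar_key_top"):print(t,m[t].round(1),[(d["centre"],round(d["score"],2)) for d in nets.tip_of("side",t)])
E
```

```text
t 9.32 tcp [526.8 316.8 118.7] F [-0.3  0.1  0.1] shift mm [  26.  -134.1   69.1] turn [ 0. -0.  0.]
lid_lip [584.9 264.1 208.6] [([543.2, 250.1, 122.1], 0.72)]
rocker_rear [539.7 181.5  89.5] [([544.3, 178.7, 86.3], 0.5)]
round_key_top [512.3 219.7  85.4] [([509.8, 220.2, 84.6], 0.43)]
bar_key_top [500.8 262.2  85.4] [([500.9, 266.9, 84.9], 0.37)]
```

View pics/s6.png

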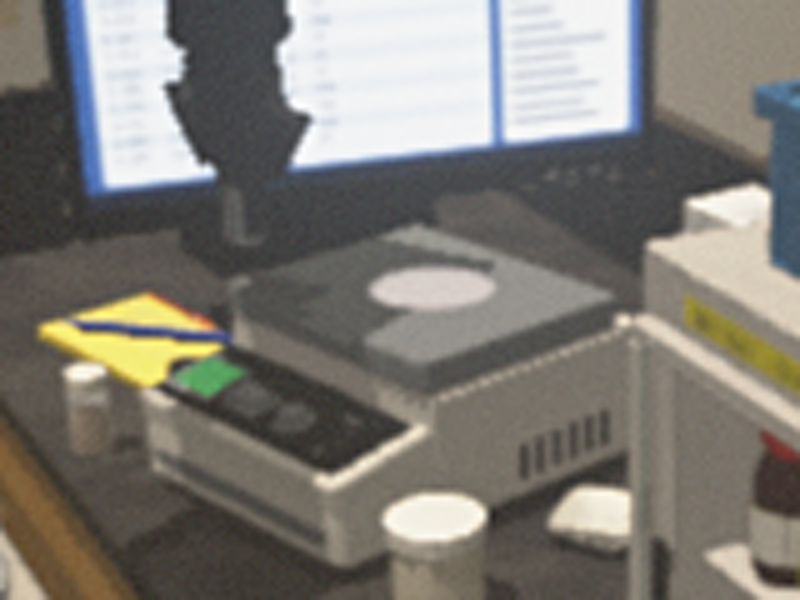

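The lid is flat and shut (px 240–610, 225–390). The finger is left of the machine because I took the wrong y sign, so I'll go back right to the rocker.

Emit:
{"method": "servo_tool", "body": {
  "targets": [
    [[0.013, -0.034, 0], [0, 0, 0], 0],
    [[0.013, -0.034, 0], [0, 0, 0], 0],
    [[0, -0.034, 0], [0, 0, 0], 0],
    [[0, -0.032, 0.01], [0, 0, 0], 0],
    [[0, 0, 0.02], [0, 0, 0], 0]
  ]
}}

```text
time_s: 9.98
eef_pos: [540.2, 173.5, 90.5]
ee_rot: [0.002, -0.129, 0.992, -0.0]
ft_force: [0.7, -0.1, -0.2]
finger_gap: 0.2
grasp_force: 0.0
```

```bash
python3 to.py 537 181 50
```

```text
t 9.98 tcp [540.2 173.5  90.5] F [ 0.7 -0.1 -0.2] shift mm [ 1.3  8.1 40.5] turn [-0.1  0.2 -0.3]
```

Emit:
{"method": "servo_tool", "body": {
  "targets": [
    [[0, 0, 0], [0, 0, 0], 0],
    [[0, 0, 0], [0, 0, 0], 0]
  ]
}}

```text
time_s: 10.15
eef_pos: [537.4, 178.0, 88.3]
ee_rot: [-0.001, -0.131, 0.991, -0.0]
ft_force: [-0.4, 0.2, 0.0]
finger_gap: -0.2
grasp_force: 0.0
```

```bash
python3 to.py 537 181 50
```

```text
t 10.15 tcp [537.4 178.   88.3] F [-0.4  0.2  0. ] shift mm [-0.5  3.  38.3] turn [ 0.  -0.1 -0.1]
```

Emit:
{"method": "servo_tool", "body": {
  "targets": [
    [[0, 0.003, 0.014], [0, 0, 0], 0],
    [[0, 0, 0.012], [0, 0, 0], 0],
    [[0, 0, 0.006], [0, 0, 0], 0],
    [[0, 0, 0.002], [0, 0, 0], 0],
    [[0, 0, 0], [0, 0, 0], 0]
  ]
}}

```text
time_s: 10.57
eef_pos: [536.7, 181.9, 54.5]
ee_rot: [-0.0, -0.132, 0.991, -0.0]
ft_force: [0.6, -0.1, -1.1]
finger_gap: -0.2
grasp_force: 0.0
```

Emit:
{"method": "servo_tool", "body": {
  "targets": [
    [[0, 0, 0.002], [0, 0, 0], 0],
    [[0, 0, 0.001], [0, 0, 0], 0],
    [[0, 0, 0], [0, 0, 0], 0]
  ]
}}

```text
time_s: 10.82
eef_pos: [537.0, 181.7, 52.0]
ee_rot: [0.0, -0.131, 0.991, 0.0]
ft_force: [-1.2, 0.2, -0.8]
finger_gap: -0.3
grasp_force: 0.0
```

Emit:
{"method": "servo_tool", "body": {
  "targets": [
    [[0, 0, 0.002], [0, 0, 0], 0],
    [[0, 0, 0.001], [0, 0, 0], 0],
    [[0, 0, 0], [0, 0, 0], 0]
  ]
}}

```text
time_s: 11.07
eef_pos: [537.4, 181.8, 49.2]
ee_rot: [0.001, -0.131, 0.991, 0.0]
ft_force: [-0.1, 0.6, 0.6]
finger_gap: 0.2
grasp_force: 0.1
```

Emit:
{"method": "servo_tool", "body": {
  "targets": [
    [[0, 0, 0.001], [0, 0, 0], 0],
    [[0, 0, 0.001], [0, 0, 0], 0],
    [[0, 0, 0], [0, 0, 0], 0]
  ]
}}

```text
time_s: 11.32
eef_pos: [537.9, 181.9, 47.4]
ee_rot: [0.001, -0.131, 0.991, 0.0]
ft_force: [3.4, 0.3, 4.2]
finger_gap: -0.0
grasp_force: 2.3
```

Contact at about 48, with 4 N. I'll press on until it snaps.

Emit:
{"method": "servo_tool", "body": {
  "targets": [
    [[0, 0, 0.001], [0, 0, 0], 0],
    [[0, 0, 0.001], [0, 0, 0], 0],
    [[0, 0, 0], [0, 0, 0], 0]
  ]
}}

```text
time_s: 11.57
eef_pos: [536.6, 181.6, 44.3]
ee_rot: [-0.001, -0.131, 0.991, -0.0]
ft_force: [-0.2, 0.2, -0.1]
finger_gap: 0.1
grasp_force: 0.0
```

Emit:
{"method": "servo_tool", "body": {
  "targets": [
    [[0, 0, 0.001], [0, 0, 0], 0],
    [[0, 0, 0.001], [0, 0, 0], 0],
    [[0, 0, 0], [0, 0, 0], 0]
  ]
}}

```text
time_s: 11.82
eef_pos: [536.6, 181.6, 43.2]
ee_rot: [-0.0, -0.131, 0.991, -0.0]
ft_force: [-4.2, -1.8, 10.6]
finger_gap: -0.1
grasp_force: 5.1
```

Emit:
{"method": "servo_tool", "body": {
  "targets": [
    [[0, 0, -0.02], [0, 0, 0], 0],
    [[0, 0, -0.02], [0, 0, 0], 0],
    [[0, 0, 0], [0, 0, 0], 0]
  ]
}}

```text
time_s: 12.07
eef_pos: [538.2, 182.0, 86.0]
ee_rot: [0.002, -0.131, 0.991, 0.0]
ft_force: [0.2, -0.0, 0.8]
finger_gap: -0.0
grasp_force: 0.0
```

```bash
python3 to.py 500.5 263 45;  python3 - <<'E'
from workcell import *
import cv2
a=get_image("side")[190:250,240:320];cv2.imwrite("pics/s7.png",cv2.resize(a,None,fx=8,fy=8,interpolation=2))
for t in("lid_lip","rocker_rear"):print(t,[(d["centre"],round(d["score"],2)) for d in nets.tip_of("side",t)])
E
```

```text
t 12.07 tcp [538.2 182.   86. ] F [ 0.2 -0.   0.8] shift mm [15.5 88.  40.9] turn [-0.   0.2  0. ]
lid_lip [([543.7, 255.6, 124.5], 0.73)]
rocker_rear [([546.3, 182.4, 81.0], 0.62), ([705.0, 296.9, 95.3], 0.58)]
```

View pics/s7.png

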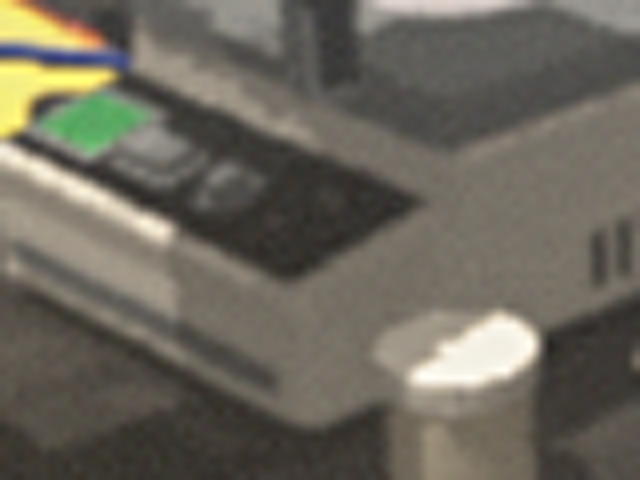

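The lid is shut, the rocker's rear has dropped to about 81, and the keys at crop px (155,155) and (230,185) are untouched. Next is the oblong key.

Emit:
{"method": "servo_tool", "body": {
  "targets": [
    [[0.015, 0.02, 0], [0, 0, 0], 0],
    [[0, 0.03, 0], [0, 0, 0], 0],
    [[0, 0.03, 0], [0, 0, 0], 0],
    [[0, 0.008, 0.02], [0, 0, 0], 0],
    [[0, 0, 0], [0, 0, 0], 0]
  ]
}}

```text
time_s: 12.63
eef_pos: [497.0, 263.7, 59.0]
ee_rot: [-0.003, -0.133, 0.991, -0.001]
ft_force: [-1.8, -0.5, -1.2]
finger_gap: -0.1
grasp_force: 0.0
```

Emit:
{"method": "servo_tool", "body": {
  "targets": [
    [[0, 0, 0.01], [0, 0, 0], 0],
    [[0, 0, 0], [0, 0, 0], 0],
    [[0, 0, 0], [0, 0, 0], 0]
  ]
}}

```text
time_s: 12.88
eef_pos: [499.6, 261.7, 52.4]
ee_rot: [-0.001, -0.131, 0.991, -0.0]
ft_force: [-0.1, -0.9, -0.7]
finger_gap: 0.2
grasp_force: 0.0
```

```bash
python3 to.py 500.5 263 45
```

```text
t 12.88 tcp [499.6 261.7  52.4] F [-0.1 -0.9 -0.7] shift mm [-1.2  1.   7.4] turn [-0.  -0.1 -0. ]
```

Emit:
{"method": "servo_tool", "body": {
  "targets": [
    [[-0.001, 0.001, 0.003], [0, 0, 0], 0],
    [[0, 0, 0.002], [0, 0, 0], 0],
    [[0, 0, 0.001], [0, 0, 0], 0],
    [[0, 0, 0], [0, 0, 0], 0]
  ]
}}

```text
time_s: 13.22
eef_pos: [500.4, 263.7, 46.8]
ee_rot: [0.0, -0.131, 0.991, -0.0]
ft_force: [-0.6, -0.4, 1.3]
finger_gap: 0.3
grasp_force: 0.4
```

Emit:
{"method": "servo_tool", "body": {
  "targets": [
    [[0, 0, 0.001], [0, 0, 0], 0],
    [[0, 0, 0.001], [0, 0, 0], 0],
    [[0, 0, 0], [0, 0, 0], 0]
  ]
}}

```text
time_s: 13.47
eef_pos: [500.5, 264.0, 44.9]
ee_rot: [0.0, -0.131, 0.991, 0.0]
ft_force: [0.4, -0.8, 3.0]
finger_gap: -0.3
grasp_force: 1.2
```

Emit:
{"method": "servo_tool", "body": {
  "targets": [
    [[0, 0, 0.001], [0, 0, 0], 0],
    [[0, 0, 0.001], [0, 0, 0], 0],
    [[0, 0, 0], [0, 0, 0], 0]
  ]
}}

```text
time_s: 13.72
eef_pos: [500.6, 264.1, 43.0]
ee_rot: [0.001, -0.131, 0.991, 0.0]
ft_force: [1.8, -0.8, 4.7]
finger_gap: 0.2
grasp_force: 2.1
```

Emit:
{"method": "servo_tool", "body": {
  "targets": [
    [[0, 0, 0.001], [0, 0, 0], 0],
    [[0, 0, 0.0005], [0, 0, 0], 0],
    [[0, 0, 0], [0, 0, 0], 0],
    [[0, 0, 0], [0, 0, 0], 0]
  ]
}}

```text
time_s: 14.05
eef_pos: [500.8, 264.2, 42.3]
ee_rot: [0.001, -0.131, 0.991, 0.0]
ft_force: [-0.8, -1.3, 12.8]
finger_gap: 0.2
grasp_force: 6.3
```

```bash
python3 - <<'E'
from workcell import *
get_image("side")
for t in("lid_lip","rocker_rear","round_key_top","vial_1","jar_2"):print(t,[(d["centre"],round(d["score"],2)) for d in nets.tip_of("side",t)][:2])
s=sense();print(s["time_s"],s["ft_force"],s["eef_pos"])
if s["ft_force"][2]>7: print(env.sign_off())
E
```

```text
lid_lip [([602.1, 266.0, -1.8], 0.71), ([541.3, 255.7, 122.7], 0.57)]
rocker_rear [([547.0, 183.7, 77.7], 0.4)]
round_key_top [([510.8, 220.3, 85.1], 0.52)]
vial_1 [([438.8, 405.5, 3.8], 0.63)]
jar_2 [([551.0, 93.0, 6.3], 0.72)]
14.35 [-0.84952244 -2.18704535 13.09903186] [500.81396897 264.1786986   42.36711771]
the job is handed in; nothing more can be done
None
```

Job handed in at 14.35 s: the lid is latched shut, the rocker has tipped to on, and the short-spin key is still held fully down (13 N). The round key, vial and jar still read at their starting places.

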